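# Close the herb press crosswise

## Task

On the herb press whose four brass cap nuts still stand high on their studs, close the cover evenly by pressing the caps down in two rounds: first every cap about half-way, then every cap fully home. In each round go crosswise: one cap, then the one diagonally opposite, then the other two; no cap goes past about half-way before all four have had their first push.

Things in the scene. Friction and masses are not known exactly. Their poses are not given: they have to be found in the camera images.
- cap_a_top (a point): Centre of the flat top of cap nut A, near left corner of the open press seen from the robot (press turned up to 20 degrees), diagonal to C. z up. Each cap is an upright brass cylinder 40 mm tall, 32 mm across, 38 mm at its foot flange. Pressed on its top with about 6 N it slides straight down its stud, and stays where left. Top above the table: 137-140 mm at start, 125 half-way, 110 fully home (hard stop).
- cap_b_top (a point): Centre of the flat top of cap nut B, far left corner of the open press seen from the robot (press turned up to 20 degrees), diagonal to D. z up. Caps as A. They stand on the fixed press's 178 x 158 mm steel cover, whose upper face is 70 mm above the table; 130 mm apart along the long side (A-B, D-C), 110 mm along the short (B-C, A-D), in the order A-B-C-D round it.
- cap_c_top (a point): Centre of the flat top of cap nut C, far right corner of the open press seen from the robot (press turned up to 20 degrees), diagonal to A. z up. Caps as A. A small loose brass weight, 29 mm tall, stands near the middle of this cover, no part of the job.
- cap_d_top (a point): Centre of the flat top of cap nut D, near right corner of the open press seen from the robot (press turned up to 20 degrees), diagonal to B. z up. Caps as A. A second press like this one, all its caps already home (tops at 110 mm), and a spare cap standing on the table, are no part of the job.

How it is judged:
By the outcome, as a careful person would: the job done as asked, in the order asked, and still so for the second after the job is handed in, with the robot touching nothing.
It also fails if it takes over 51 s, if anything falls off the work surface, if the arm or the gripper's body presses on something with over 40 N, if the wrist force passes 120 N, or if a joint passes its speed limit or range.

## Robot

A 7-joint arm with a two-finger parallel gripper is mounted at the origin on the work surface. World frame = base frame: x ahead of the robot, y to its left, z up, the work surface at z = 0. Lengths are in m, angles in rad, forces in N, time in s.
With the tool pointing down it reaches from about 0.425 to 0.825 m from the base axis. Payload 3.6 kg.
Tool frame: the origin (TCP) lies between the finger pads; the fingertips stand 19 mm ahead of it and the grasp point (between the pads) is the TCP; z points along the fingers, y is the direction in which the jaws open and shut (so a half turn about z gives the same grasp; the last joint's range is limited). The gripper opens to 93 mm and grips with 3 to 60 N. Pads are 15 mm wide; open, the fingers measure 128 mm over their backs; the gripper's body (75 mm by 188 mm) begins 65 mm behind the grasp point.
Start: joints at [1.115, 0.615, -0.013, 1.423, 0.008, 1.103, -0.04], TCP at [0.271, -0.591, 0.238] pointing down, gripper open.
Joint ranges: [-3.12, 3.12], [-0.3, 2.06], [-1.34, 1.32], [0.26, 2.42], [-1.36, 4.5], [0.01, 1.98], [-2.84, 2.84]. Speed limits (rad/s): [2.79, 2.79, 3.14, 3.14, 3.14, 3.14, 3.14].

## Interface

Orientations are given as a rotation vector (axis times angle).
In Python, from rig import sensors, viewer, robot, nets gives the robot as it stands. The module is installed in compiled form; this text tells all that it offers.
- The arm moves only by the tool jog_arm, never from a script. Its argument "deltas" is a list of rows, each a list of 4 numbers: the shift along the tool's x, y, z in m, then the turn about the tool's z in degrees. In form: [[tx, ty, tz, spin], ...]. A call has exactly 5 rows; each row shifts and turns the commanded pose from where the row before left it, along the tool's axes as they then stand; what a row does not reach is not made up. A row lasts 1/12 s, in which the tool goes at most 41.7 mm and 7.16 degrees, less where a joint would pass 70% of its speed; a pose out of reach is approached as far as the arm can. A call with a gripper value outside its range is refused whole. "hand" is the opening in per cent of the stroke, from 0 (shut) to 100 (fully open), set as the call begins (left out, the last holds). The fingers move at their own pace and stop on an object; "force" is the grip in N (left out, the last holds). Time passes only in rows, so rows that do not move let the fingers close, or fill a call up. It gives the time, the measured TCP pose, the force and the opening at its end, in the units of the state.
- sensors.state(): the state, without advancing time (a new reading comes with each control period).
- viewer.capture(name): name is "side" or "top" or "wrist"; returns the picture (420x560x3 uint8, red, green, blue); there is no depth.
- viewer.camera_params(name): a dict with "fovy" (degrees; the focal length in pixels is half the picture's height over the tangent of half this angle, whatever the lens; pixels are square), "cx", "cy" (the principal point, pixels), "R" (3x3) and "t" (3): a world point X has camera coordinates R X + t; the wrist camera has in their place "hand_eye" (4x4, takes a point from camera to tool coordinates, whose origin is the TCP and whose axes are the flange's). Camera axes: x right, y down, z forward; pixel columns grow to the right and rows downward; lengths in m; the calibration is good to about 2 mm. A picture is of the moment at which its call begins: read the wrist's pose just before it. camera_params takes no time and is no camera call.
- robot.finish_job(): hands the job in, once; it reports no verdict.
Trained networks look in the newest picture that a camera, given by its name, has taken for a name from the list of things; names that differ only in an ending like _2 or _b are one class to them, and where a whole thing is asked for, a point or a joint stands for the part that bears it (a point fixed in the world has none). Each returns a list of dicts, best first, with "score" (0 to 1); they miss things now and then, are a little off and sometimes report something else, mostly with a low value. They report only what shows in the picture. A call takes as long as a camera call.
- nets.find_in(camera, name): "rect" ([left, top, right, bottom] in pixels, round what is visible of it).
The state is a dict: "time": time; "joint_pos": joint angles; "joint_velocities": joint speeds; "tau": joint torques, N m; "eef_pos": TCP position; "ee_rot": TCP orientation; "contact_force": force on the tool from outside, world axes, zero at the start; "wrist_torque": the same for the moment, N m; "opening": finger opening in m.
Only numpy, scipy, OpenCV 4.12 (cv2) and the standard library are available. Lean on these libraries where they do the work, as an engineer would, in place of code of your own. Each camera call takes 0.05 s, during which the arm holds its last target. There are 200 camera calls.

## Working session

There is one attempt and no reset: what is moved stays moved. The work goes in short steps, Python scripts to look and compute and a tool call to move; the robot and the scene stay as the last step left them, time stands still between calls to the robot, and variables do not carry over. Pictures are saved under pics/ and viewed, about 8 in all and at most 12, crops included, and the job is handed in when it is done.

Besides the shell and the picture viewer there is one more tool, called after "Request:" by a JSON object that holds its "method" and its "body", one argument or row to a line. jog_arm: Moves the arm, as the interface text tells. Its arguments: {"type":"object","properties":{"deltas":{"type":"array","items":{"type":"array","items":{"type":"number"}}},"hand":{"type":"number"},"force":{"type":"number"}},"required":["deltas"]}

```bash
mkdir -p pics
python3 - <<'E'
from rig import sensors, viewer, robot, nets
import cv2, numpy as np
s=sensors.state(); print({k:np.round(v,3).tolist() for k,v in s.items()})
for c in ["top","side"]:
    im=viewer.capture(c); cv2.imwrite(f"pics/{c}0.png",cv2.cvtColor(im,cv2.COLOR_RGB2BGR))
    p=viewer.camera_params(c); print(c,{k:np.round(v,4).tolist() for k,v in p.items()})
    for d in nets.find_in(c,"cap_a_top"): print(np.round(d['rect']),round(d['score'],2))
E
```

```text
{'time': 0.0, 'joint_pos': [1.114, 0.616, -0.013, 1.425, 0.008, 1.103, -0.04], 'joint_velocities': [-0.001, 0.001, 0.001, -0.0, 0.001, -0.001, -0.0], 'tau': [0.0, -45.894, 0.209, -16.574, -0.061, 0.02, 0.0], 'eef_pos': [0.271, -0.59, 0.236], 'ee_rot': [-3.067, -0.67, 0.001], 'contact_force': [-0.447, 0.16, 0.257], 'wrist_torque': [0.015, 0.041, 0.006], 'opening': 0.093}
top {'fovy': 52.096, 'cx': 277.3796, 'cy': 214.4204, 'R': [[-0.0385, -0.9993, 0.0019], [-0.9747, 0.0372, -0.2206], [0.2204, -0.0104, -0.9754]], 't': [-0.0047, 0.5565, 0.8751]}
[326. 249. 342. 268.] 0.7
side {'fovy': 57.2031, 'cx': 276.8393, 'cy': 212.8623, 'R': [[-0.9679, -0.2512, -0.0062], [-0.1646, 0.6525, -0.7397], [0.1899, -0.7149, -0.6729]], 't': [0.5132, 0.2065, 0.8571]}
[310. 184. 321. 208.] 0.55
```

View pics/top0.png

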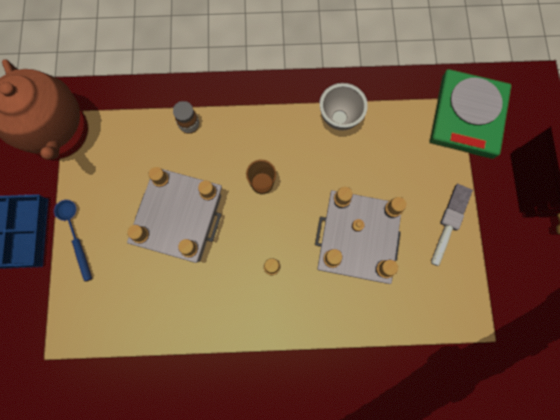

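View pics/side0.png

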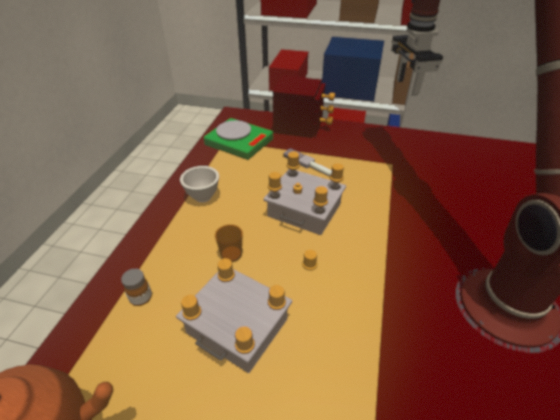

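The open press is the right one (it holds the small weight at 359,226). Caps in the top view are A (334,257), B (343,196), C (397,207) and D (388,268). The net only found A. Next I'll zoom in and fit the cap rectangle to both views.

Run:
```python
import cv2, numpy as np
a=cv2.imread("pics/top0.png")[178:288,308:418]; b=cv2.imread("pics/side0.png")[140:240,250:360]
a=cv2.resize(a,(400,400),interpolation=cv2.INTER_CUBIC); b=cv2.resize(b,(400,364),interpolation=cv2.INTER_CUBIC)
b=cv2.copyMakeBorder(b,0,36,0,0,cv2.BORDER_CONSTANT)
cv2.imwrite("pics/crop0.png",np.hstack([a,b]))
```

```text
(no output)
```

View pics/crop0.png

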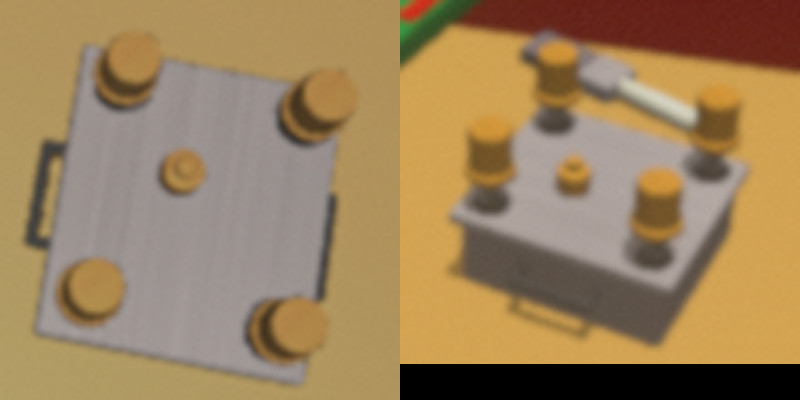

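In the crop, the cap top centres in the top view are A (95,286), B (135,58), C (329,97) and D (300,325). In the side view they are A (259,183), B (91,130), C (158,56) and D (318,98).

```bash
cat > h.py <<'E'
import numpy as np
from scipy.optimize import least_squares
from rig import sensors, viewer
def proj(c,X):
    p=viewer.camera_params(c); f=210/np.tan(np.radians(p['fovy'])/2)
    q=np.asarray(X)@np.array(p['R']).T+p['t']
    return f*q[:,:2]/q[:,2:]+[p['cx'],p['cy']]
L=np.array([[-.065,.055],[.065,.055],[.065,-.055],[-.065,-.055]]) #ABCD
def caps(v,z):
    c,s=np.cos(v[2]),np.sin(v[2])
    return np.c_[L@np.array([[c,s],[-s,c]])+v[:2],np.broadcast_to(z,4)]
E
python3 - <<'E'
from h import *
k=110/400
T=np.array([[95,286],[135,58],[329,97],[300,325]])*k+[308-.36,178-.36]
S=np.array([[259,183],[91,130],[158,56],[318,98]])*k+[250-.36,140-.36]
for u in ("t","s","ts"):
    r=least_squares(lambda v:np.r_[(proj("top",caps(v,.1385))-T).ravel()*("t" in u),(proj("side",caps(v,.1385))-S).ravel()*("s" in u)],[.6,-.2,0])
    print(u,r.x,np.degrees(r.x[2]),np.round(r.fun,1))
    print(np.round(caps(r.x,.1385),4).tolist())
# free 3D per cap
for i in range(4):
    r=least_squares(lambda X:np.r_[proj("top",X[None])[0]-T[i],proj("side",X[None])[0]-S[i]],[.6,-.2,.13]); print(np.round(r.x,4))
E
```

```text
t [ 0.50070605 -0.20109686 -0.23305201] -13.352896649798996 [ 0.2  0.2 -0.2 -0.   0.4 -0.5 -0.4  0.3  0.  -0.   0.  -0.   0.  -0.
  0.  -0. ]
[[0.4502, -0.1326, 0.1385], [0.5767, -0.1626, 0.1385], [0.5512, -0.2696, 0.1385], [0.4248, -0.2396, 0.1385]]
s [ 0.50207268 -0.1991225  -0.22815941] -13.072571224183363 [-0.  -0.  -0.  -0.  -0.  -0.  -0.  -0.   0.3  0.2 -0.4  0.2 -0.1 -0.8
  0.3  0.2]
[[0.4512, -0.1308, 0.1385], [0.5778, -0.1602, 0.1385], [0.5529, -0.2674, 0.1385], [0.4263, -0.238, 0.1385]]
ts [ 0.50126517 -0.20072096 -0.23178717] -13.280426799637581 [ 0.  -0.1 -0.5 -0.3  0.2 -0.8 -0.6  0.   0.6 -0.1  0.  -0.2  0.4 -1.1
  0.7 -0. ]
[[0.4506, -0.1323, 0.1385], [0.5772, -0.1621, 0.1385], [0.5519, -0.2692, 0.1385], [0.4254, -0.2393, 0.1385]]
[ 0.4512 -0.1323  0.1377]
[ 0.5772 -0.1633  0.137 ]
[ 0.5519 -0.27    0.1339]
[ 0.4262 -0.2409  0.1368]
```

Request:
{"method": "jog_arm", "body": {
  "deltas": [
    [0,0,0,6.2],
    [0,0,0,6.2],
    [0,0,0,6.2],
    [0,0,0,6],
    [0,0,0,0]
  ],
  "hand": 0,
  "force": 30
}}

```text
time: 0.62
eef_pos: [0.271, -0.5906, 0.2373]
ee_rot: [-3.141, 0.002, 0.001]
contact_force: [-0.6, -0.5, -0.1]
opening: 0.0647
```

Request:
{"method": "jog_arm", "body": {
  "deltas": [
    [0.012,-0.03,0,0],
    [0.012,-0.03,0,0],
    [0.012,-0.03,0,0],
    [0.012,-0.03,0,0],
    [0.012,-0.03,0,0]
  ]
}}

```text
time: 1.03
eef_pos: [0.3311, -0.4393, 0.2376]
ee_rot: [-3.141, -0.005, -0.0]
contact_force: [0.4, -0.2, 0.2]
opening: 0.031
```

Request:
{"method": "jog_arm", "body": {
  "deltas": [
    [0.012,-0.03,0,0],
    [0.012,-0.03,0,0],
    [0.012,-0.03,0,0],
    [0.012,-0.03,0,0],
    [0.012,-0.03,0,0]
  ]
}}

```text
time: 1.45
eef_pos: [0.391, -0.2893, 0.2378]
ee_rot: [3.141, 0.006, 0.0]
contact_force: [0.8, -1.6, -0.0]
opening: 0.0011
```

Request:
{"method": "jog_arm", "body": {
  "deltas": [
    [0.012,-0.03,0,0],
    [0.012,-0.03,0,0],
    [0.012,-0.03,0,0],
    [0,0,0,0],
    [0,0,0,0]
  ]
}}

```text
time: 1.87
eef_pos: [0.4274, -0.1988, 0.2377]
ee_rot: [-3.141, -0.013, -0.0]
contact_force: [-0.9, -0.9, 0.1]
opening: 0.0003
```

Run:
```python
from h import *; import cv2
from scipy.spatial.transform import Rotation as R
s=sensors.state(); im=viewer.capture("wrist"); p=viewer.camera_params("wrist"); f=210/np.tan(np.radians(p['fovy'])/2)
H=np.array(p['hand_eye']); M=np.eye(4); M[:3,:3]=R.from_rotvec(s['ee_rot']).as_matrix(); M[:3,3]=s['eef_pos']
C=np.linalg.inv(M@H); X=caps([.5013,-.2007,-.2318],.1385); q=X@C[:3,:3].T+C[:3,3]; px=f*q[:,:2]/q[:,2:]+[p['cx'],p['cy']]
print(np.round(px),np.round(H,3),f)
b=cv2.cvtColor(im,cv2.COLOR_RGB2BGR)
for u,z in zip(px,q[:,2]): cv2.circle(b,tuple(int(round(a)) for a in u),int(f*.016/z),(0,255,0),1)
cv2.imwrite("pics/w1.png",b)
```

```text
[[194. 187.]
 [227.   4.]
 [382.  46.]
 [330. 219.]] [[ 0.    -0.964 -0.266  0.073]
 [ 1.     0.    -0.     0.   ]
 [ 0.001 -0.266  0.964 -0.147]
 [ 0.     0.     0.     1.   ]] 320.26100335178785
```

View pics/w1.png

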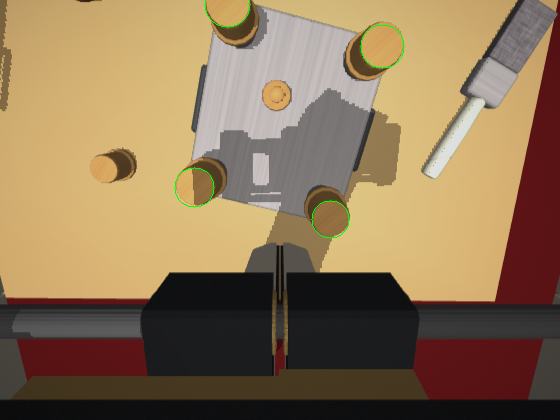

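The projected rings match all four caps in the wrist picture to within about 2 px. Starting round 1 at A.

Request:
{"method": "jog_arm", "body": {
  "deltas": [
    [0.0117,-0.033,0,0],
    [0.0118,-0.033,0,0],
    [0,0,0.035,0],
    [0,0,0.034,0],
    [0,0,0,0]
  ]
}}

```text
time: 2.33
eef_pos: [0.446, -0.1351, 0.1641]
ee_rot: [-3.14, 0.0, 0.018]
contact_force: [-1.1, 0.3, 0.2]
opening: 0.0004
```

Request:
{"method": "jog_arm", "body": {
  "deltas": [
    [0,0,0.006,0],
    [0,0,0.006,0],
    [0,0,0.006,0],
    [0,0,0.006,0],
    [0,0,0,0]
  ]
}}

```text
time: 2.75
eef_pos: [0.4507, -0.1363, 0.1456]
ee_rot: [3.14, -0.002, 0.004]
contact_force: [0.2, -0.8, 0.2]
opening: 0.0006
```

```bash
cat > snap.py <<'E'
from h import *; import cv2,sys
s=sensors.state(); print(np.round(s['time'],2),np.round(s['eef_pos'],4),np.round(s['contact_force'],1))
b=cv2.cvtColor(viewer.capture("side"),cv2.COLOR_RGB2BGR)[130:240,240:370]
cv2.imwrite(sys.argv[1],cv2.resize(b,None,fx=5,fy=5,interpolation=cv2.INTER_CUBIC))
E
python3 snap.py pics/s1.png
```

```text
2.75 [ 0.4507 -0.1363  0.1456] [ 0.2 -0.8  0.2]
```

View pics/s1.png

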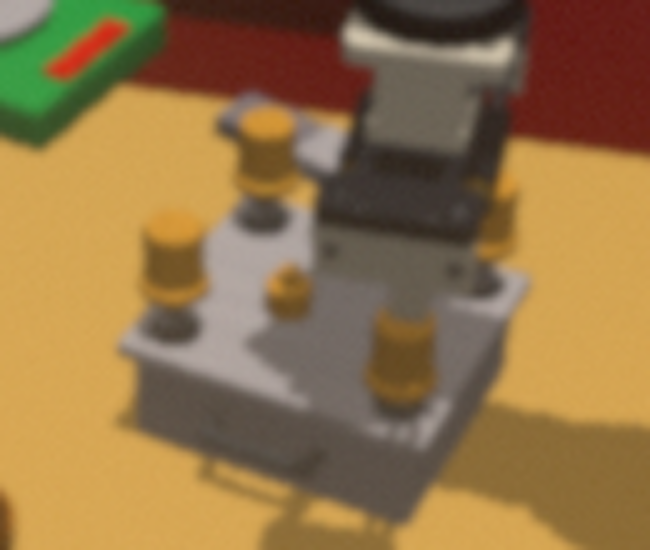

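A is down to about half-way in the side view, with B, C and D still high. The last lateral move fell about 4 mm short in y, so I'll use smaller rows. Next is C.

Request:
{"method": "jog_arm", "body": {
  "deltas": [
    [0,0,-0.015,0],
    [0,0,-0.015,0],
    [0.0125,0.0165,0,0],
    [0.0125,0.0165,0,0],
    [0.0125,0.0165,0,0]
  ]
}}

```text
time: 3.22
eef_pos: [0.4888, -0.1852, 0.1763]
ee_rot: [3.141, 0.001, 0.005]
contact_force: [0.8, 0.0, 0.1]
opening: 0.0007
```

Request:
{"method": "jog_arm", "body": {
  "deltas": [
    [0.0125,0.0165,0,0],
    [0.0125,0.0165,0,0],
    [0.0125,0.0165,0,0],
    [0.0125,0.0165,0,0],
    [0.0125,0.0165,0,0]
  ]
}}

```text
time: 3.63
eef_pos: [0.5511, -0.2681, 0.1758]
ee_rot: [3.141, 0.0, 0.003]
contact_force: [-0.3, -0.2, 0.9]
opening: 0.0003
```

Request:
{"method": "jog_arm", "body": {
  "deltas": [
    [0,0,0,0],
    [0,0,0,0],
    [0,0,0,0],
    [0,0,0,0],
    [0,0,0,0]
  ]
}}

```text
time: 4.05
eef_pos: [0.5499, -0.2655, 0.175]
ee_rot: [-3.141, -0.003, 0.0]
contact_force: [-0.1, 1.0, 0.6]
opening: 0.0005
```

Request:
{"method": "jog_arm", "body": {
  "deltas": [
    [0.002,0.0035,0.008,0],
    [0,0,0.006,0],
    [0,0,0.006,0],
    [0,0,0.005,0],
    [0,0,0.005,0]
  ]
}}

```text
time: 4.47
eef_pos: [0.5521, -0.2703, 0.1449]
ee_rot: [3.141, 0.001, -0.0]
contact_force: [-1.5, 0.6, 6.6]
opening: 0.0005
```

Request:
{"method": "jog_arm", "body": {
  "deltas": [
    [0,0,0,0],
    [0,0,0,0],
    [0,0,0,0],
    [0,0,0,0],
    [0,0,0,0]
  ]
}}

```text
time: 4.88
eef_pos: [0.5521, -0.27, 0.1444]
ee_rot: [-3.141, -0.001, 0.001]
contact_force: [0.1, -0.3, -0.7]
opening: 0.0004
```

Request:
{"method": "jog_arm", "body": {
  "deltas": [
    [0,0,-0.015,0],
    [0,0,-0.015,0],
    [0.004,-0.018,0,0],
    [0.004,-0.018,0,0],
    [0.004,-0.018,0,0]
  ]
}}

```text
time: 5.3
eef_pos: [0.5643, -0.2159, 0.175]
ee_rot: [3.141, -0.001, 0.001]
contact_force: [0.0, 0.3, 0.7]
opening: 0.0005
```

Request:
{"method": "jog_arm", "body": {
  "deltas": [
    [0.004,-0.018,0,0],
    [0.004,-0.018,0,0],
    [0.005,-0.018,0,0],
    [0,0,0,0],
    [0,0,0,0]
  ]
}}

```text
time: 5.72
eef_pos: [0.5773, -0.1613, 0.1746]
ee_rot: [-3.141, -0.005, 0.0]
contact_force: [-0.9, -0.6, -0.3]
opening: 0.0005
```

Request:
{"method": "jog_arm", "body": {
  "deltas": [
    [0,0,0,0],
    [0,0,0,0],
    [0,0,0,0],
    [0,0,0,0],
    [0,0,0,0]
  ]
}}

```text
time: 6.13
eef_pos: [0.5769, -0.1631, 0.1747]
ee_rot: [3.141, -0.001, -0.0]
contact_force: [0.7, 0.0, 0.0]
opening: 0.0006
```

Request:
{"method": "jog_arm", "body": {
  "deltas": [
    [0,0,0.008,0],
    [0,0,0.006,0],
    [0,0,0.006,0],
    [0,0,0.005,0],
    [0,0,0.005,0]
  ]
}}

```text
time: 6.55
eef_pos: [0.577, -0.1623, 0.1448]
ee_rot: [3.142, 0.001, -0.0]
contact_force: [-2.5, -0.3, 6.0]
opening: 0.0009
```

Request:
{"method": "jog_arm", "body": {
  "deltas": [
    [0,0,0,0],
    [0,0,0,0],
    [0,0,0,0],
    [0,0,-0.015,0],
    [0,0,-0.015,0]
  ]
}}

```text
time: 6.97
eef_pos: [0.5762, -0.1618, 0.1737]
ee_rot: [-3.141, -0.001, 0.005]
contact_force: [0.8, -0.5, -0.1]
opening: 0.0006
```

Request:
{"method": "jog_arm", "body": {
  "deltas": [
    [-0.015,0.0075,0,0],
    [-0.015,0.0075,0,0],
    [-0.015,0.0075,0,0],
    [-0.015,0.0075,0,0],
    [-0.015,0.0075,0,0]
  ]
}}

```text
time: 7.38
eef_pos: [0.5013, -0.1999, 0.1745]
ee_rot: [-3.141, -0.001, 0.0]
contact_force: [-0.4, 0.3, -0.6]
opening: 0.0004
```

Request:
{"method": "jog_arm", "body": {
  "deltas": [
    [-0.015,0.0075,0,0],
    [-0.015,0.0075,0,0],
    [-0.015,0.0075,0,0],
    [-0.015,0.0075,0,0],
    [-0.0165,0.0085,0,0]
  ]
}}

```text
time: 7.8
eef_pos: [0.4252, -0.2382, 0.1746]
ee_rot: [-3.141, -0.002, -0.0]
contact_force: [0.8, -0.6, 0.0]
opening: 0.0007
```

Request:
{"method": "jog_arm", "body": {
  "deltas": [
    [0,0,0,0],
    [0,0,0,0],
    [0,0,0,0],
    [0,0,0,0],
    [0,0,0,0]
  ]
}}

```text
time: 8.22
eef_pos: [0.4268, -0.2375, 0.1746]
ee_rot: [-3.141, -0.004, -0.001]
contact_force: [-0.1, 0.1, 0.7]
opening: 0.0003
```

Request:
{"method": "jog_arm", "body": {
  "deltas": [
    [-0.001,0.0015,0.008,0],
    [0,0,0.006,0],
    [0,0,0.006,0],
    [0,0,0.005,0],
    [0,0,0.005,0]
  ]
}}

```text
time: 8.63
eef_pos: [0.4249, -0.2397, 0.1445]
ee_rot: [-3.141, -0.001, -0.0]
contact_force: [-1.9, -0.3, 6.0]
opening: 0.0004
```

Request:
{"method": "jog_arm", "body": {
  "deltas": [
    [0,0,0,0],
    [0,0,0,0],
    [0,0,0,0],
    [0,0,-0.015,0],
    [0,0,-0.015,0]
  ]
}}

```text
time: 9.05
eef_pos: [0.4238, -0.2393, 0.1741]
ee_rot: [-3.14, -0.001, 0.004]
contact_force: [1.2, -0.1, -1.1]
opening: 0.0005
```

Request:
{"method": "jog_arm", "body": {
  "deltas": [
    [0,0,-0.02,0],
    [0,0,-0.025,0],
    [0,0,-0.025,0],
    [0,0,-0.025,0],
    [0,0,-0.025,0]
  ]
}}

```text
time: 9.47
eef_pos: [0.4243, -0.2396, 0.2957]
ee_rot: [-3.141, -0.001, 0.001]
contact_force: [-0.4, -0.3, -0.4]
opening: 0.0004
```

```bash
python3 snap.py pics/s2.png
```

```text
9.47 [ 0.4243 -0.2396  0.2957] [-0.4 -0.3 -0.4]
```

View pics/s2.png

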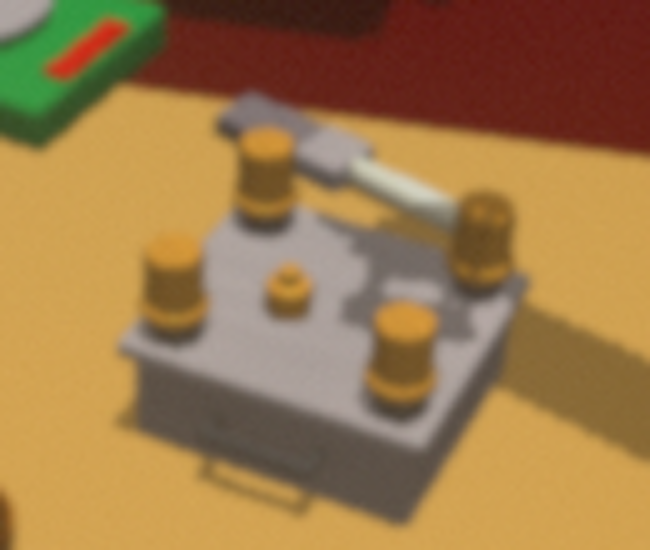

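All four caps are at the half-way height and the weight hasn't moved. Round 2 starts at A.

Request:
{"method": "jog_arm", "body": {
  "deltas": [
    [0.005,-0.018,0.02,0],
    [0.005,-0.018,0.02,0],
    [0.004,-0.018,0.02,0],
    [0.004,-0.018,0.02,0],
    [0.004,-0.018,0.02,0]
  ]
}}

```text
time: 9.93
eef_pos: [0.4465, -0.1489, 0.1937]
ee_rot: [-3.142, -0.0, -0.0]
contact_force: [0.9, -0.2, 0.8]
opening: 0.0004
```

Request:
{"method": "jog_arm", "body": {
  "deltas": [
    [0.004,-0.017,0.014,0],
    [0,0,0.012,0],
    [0,0,0,0],
    [0,0,0,0],
    [0,0,0,0]
  ]
}}

```text
time: 10.35
eef_pos: [0.4509, -0.1336, 0.1692]
ee_rot: [3.141, -0.001, 0.001]
contact_force: [0.2, 0.3, -0.2]
opening: 0.0007
```

Request:
{"method": "jog_arm", "body": {
  "deltas": [
    [0,0,0.008,0],
    [0,0,0.006,0],
    [0,0,0.006,0],
    [0,0,0.005,0],
    [0,0,0.004,0]
  ]
}}

```text
time: 10.77
eef_pos: [0.4505, -0.1331, 0.1395]
ee_rot: [3.141, 0.0, -0.001]
contact_force: [-2.6, -0.1, 6.2]
opening: 0.0003
```

Request:
{"method": "jog_arm", "body": {
  "deltas": [
    [0,0,0,0],
    [0,0,0,0],
    [0,0,0,0],
    [0,0,0,0],
    [0,0,0,0]
  ]
}}

```text
time: 11.18
eef_pos: [0.4506, -0.1327, 0.1397]
ee_rot: [-3.141, -0.001, -0.0]
contact_force: [-1.1, 0.0, 0.2]
opening: 0.0008
```

Now 0.0107 m to the stop, plus a small overdrive.

Request:
{"method": "jog_arm", "body": {
  "deltas": [
    [0,0,0.003,0],
    [0,0,0.003,0],
    [0,0,0.003,0],
    [0,0,0.001,0],
    [0,0,0.001,0]
  ]
}}

```text
time: 11.6
eef_pos: [0.4511, -0.1328, 0.1292]
ee_rot: [3.141, 0.001, 0.002]
contact_force: [-3.2, 0.3, 15.8]
opening: 0.0005
```

Request:
{"method": "jog_arm", "body": {
  "deltas": [
    [0,0,0.001,0],
    [0,0,0,0],
    [0,0,0,0],
    [0,0,0,0],
    [0,0,0,0]
  ]
}}

```text
time: 12.02
eef_pos: [0.451, -0.1328, 0.1292]
ee_rot: [3.141, 0.001, 0.002]
contact_force: [-3.2, 0.8, 13.7]
opening: 0.0003
```

A is home: it holds steadily at 14 N with the tip at 110 mm. C next.

Request:
{"method": "jog_arm", "body": {
  "deltas": [
    [0,0,-0.018,0],
    [0,0,-0.018,0],
    [0.0125,0.017,0,0],
    [0.0125,0.017,0,0],
    [0.0125,0.017,0,0]
  ]
}}

```text
time: 12.43
eef_pos: [0.4887, -0.1841, 0.164]
ee_rot: [3.141, 0.002, 0.001]
contact_force: [0.0, -0.6, 0.0]
opening: 0.0005
```

Request:
{"method": "jog_arm", "body": {
  "deltas": [
    [0.0125,0.017,0,0],
    [0.0125,0.017,0,0],
    [0.0125,0.017,0,0],
    [0.0125,0.017,0,0],
    [0.0125,0.017,0,0]
  ]
}}

```text
time: 12.85
eef_pos: [0.551, -0.2695, 0.1632]
ee_rot: [-3.141, -0.001, 0.001]
contact_force: [0.0, -0.5, 0.3]
opening: 0.0004
```

Request:
{"method": "jog_arm", "body": {
  "deltas": [
    [0,0,0,0],
    [0,0,0,0],
    [0,0,0,0],
    [0,0,0,0],
    [0,0,0,0]
  ]
}}

```text
time: 13.27
eef_pos: [0.5503, -0.2674, 0.1637]
ee_rot: [-3.141, -0.003, 0.001]
contact_force: [0.6, 1.4, 0.1]
opening: 0.0004
```

Request:
{"method": "jog_arm", "body": {
  "deltas": [
    [0.001,0.0015,0.01,0],
    [0,0,0.008,0],
    [0,0,0.005,0],
    [0,0,0.004,0],
    [0,0,0.003,0]
  ]
}}

```text
time: 13.68
eef_pos: [0.5516, -0.27, 0.1336]
ee_rot: [-3.141, -0.001, 0.0]
contact_force: [-0.2, 0.7, 5.6]
opening: 0.0007
```

Request:
{"method": "jog_arm", "body": {
  "deltas": [
    [0,0,0.002,0],
    [0,0,0.002,0],
    [0,0,0.001,0],
    [0,0,0.001,0],
    [0,0,0,0]
  ]
}}

```text
time: 14.1
eef_pos: [0.5517, -0.27, 0.1293]
ee_rot: [-3.141, -0.001, -0.0]
contact_force: [-3.1, 0.8, 11.6]
opening: 0.0005
```

Request:
{"method": "jog_arm", "body": {
  "deltas": [
    [0,0,0,0],
    [0,0,0,0],
    [0,0,0,0],
    [0,0,0,0],
    [0,0,0,0]
  ]
}}

```text
time: 14.52
eef_pos: [0.5517, -0.27, 0.1293]
ee_rot: [-3.141, -0.001, -0.001]
contact_force: [-2.9, 1.5, 11.7]
opening: 0.0008
```

C is home. B next.

Request:
{"method": "jog_arm", "body": {
  "deltas": [
    [0,0,-0.018,0],
    [0,0,-0.018,0],
    [0.004,-0.018,0,0],
    [0.004,-0.018,0,0],
    [0.004,-0.018,0,0]
  ]
}}

```text
time: 14.93
eef_pos: [0.5633, -0.2158, 0.1632]
ee_rot: [-3.141, 0.001, 0.001]
contact_force: [-0.4, 0.4, 0.2]
opening: 0.0007
```

Request:
{"method": "jog_arm", "body": {
  "deltas": [
    [0.004,-0.018,0,0],
    [0.004,-0.018,0,0],
    [0.005,-0.018,0,0],
    [0,0,0,0],
    [0,0,0,0]
  ]
}}

```text
time: 15.35
eef_pos: [0.5765, -0.1612, 0.163]
ee_rot: [-3.141, -0.005, 0.002]
contact_force: [0.4, -0.2, 0.4]
opening: 0.0001
```

Request:
{"method": "jog_arm", "body": {
  "deltas": [
    [0,0,0,0],
    [0,0,0,0],
    [0,0,0,0],
    [0,0,0,0],
    [0,0,0,0]
  ]
}}

```text
time: 15.77
eef_pos: [0.5764, -0.1631, 0.1637]
ee_rot: [3.141, -0.001, -0.0]
contact_force: [0.3, -0.6, -0.4]
opening: 0.0006
```

Request:
{"method": "jog_arm", "body": {
  "deltas": [
    [0.0005,0,0.01,0],
    [0,0,0.008,0],
    [0,0,0.005,0],
    [0,0,0.004,0],
    [0,0,0.003,0]
  ]
}}

```text
time: 16.18
eef_pos: [0.5771, -0.1623, 0.1335]
ee_rot: [3.142, 0.001, -0.001]
contact_force: [-1.8, 0.3, 5.7]
opening: 0.0003
```

Request:
{"method": "jog_arm", "body": {
  "deltas": [
    [0,0,0.002,0],
    [0,0,0.002,0],
    [0,0,0.001,0],
    [0,0,0.001,0],
    [0,0,0,0]
  ]
}}

```text
time: 16.6
eef_pos: [0.5772, -0.1623, 0.1293]
ee_rot: [3.141, 0.001, 0.001]
contact_force: [-2.6, 0.8, 11.4]
opening: 0.0006
```

Request:
{"method": "jog_arm", "body": {
  "deltas": [
    [0,0,0,0],
    [0,0,0,0],
    [0,0,0,0],
    [0,0,0,0],
    [0,0,0,0]
  ]
}}

```text
time: 17.02
eef_pos: [0.5771, -0.1623, 0.1293]
ee_rot: [3.141, 0.001, 0.001]
contact_force: [-3.0, 0.5, 12.0]
opening: 0.0007
```

B is home. D next.

Request:
{"method": "jog_arm", "body": {
  "deltas": [
    [0,0,-0.018,0],
    [0,0,-0.018,0],
    [0,0,0,0],
    [-0.015,0.0075,0,0],
    [-0.015,0.0075,0,0]
  ]
}}

```text
time: 17.43
eef_pos: [0.5471, -0.1762, 0.1626]
ee_rot: [-3.141, -0.004, 0.001]
contact_force: [-0.1, 0.3, 0.1]
opening: 0.0003
```

Request:
{"method": "jog_arm", "body": {
  "deltas": [
    [-0.015,0.0075,0,0],
    [-0.015,0.0075,0,0],
    [-0.015,0.0075,0,0],
    [-0.015,0.0075,0,0],
    [-0.015,0.0075,0,0]
  ]
}}

```text
time: 17.85
eef_pos: [0.4708, -0.2147, 0.1624]
ee_rot: [-3.141, -0.001, 0.003]
contact_force: [0.4, -0.2, -0.2]
opening: 0.0001
```

Request:
{"method": "jog_arm", "body": {
  "deltas": [
    [-0.015,0.0075,0,0],
    [-0.015,0.0075,0,0],
    [-0.0165,0.0085,0,0],
    [0,0,0,0],
    [0,0,0,0]
  ]
}}

```text
time: 18.27
eef_pos: [0.4249, -0.2385, 0.1629]
ee_rot: [-3.141, 0.002, 0.002]
contact_force: [-0.3, 0.4, 0.8]
opening: 0.0003
```

Request:
{"method": "jog_arm", "body": {
  "deltas": [
    [0,0,0,0],
    [0,0,0,0],
    [0,0,0,0],
    [0,0,0,0],
    [0,0,0,0]
  ]
}}

```text
time: 18.68
eef_pos: [0.4262, -0.2379, 0.1636]
ee_rot: [-3.141, -0.002, -0.0]
contact_force: [0.2, -0.5, -0.3]
opening: 0.0005
```

Request:
{"method": "jog_arm", "body": {
  "deltas": [
    [-0.0005,0.001,0.01,0],
    [0,0,0.008,0],
    [0,0,0.005,0],
    [0,0,0.004,0],
    [0,0,0.003,0]
  ]
}}

```text
time: 19.1
eef_pos: [0.4253, -0.2392, 0.1337]
ee_rot: [-3.141, -0.001, 0.0]
contact_force: [-1.1, -0.2, 6.5]
opening: 0.0001
```

Request:
{"method": "jog_arm", "body": {
  "deltas": [
    [0,0,0.002,0],
    [0,0,0.002,0],
    [0,0,0.001,0],
    [0,0,0.001,0],
    [0,0,0,0]
  ]
}}

```text
time: 19.52
eef_pos: [0.4254, -0.2393, 0.1292]
ee_rot: [3.141, 0.001, 0.001]
contact_force: [-2.8, 1.5, 13.1]
opening: 0.0003
```

Request:
{"method": "jog_arm", "body": {
  "deltas": [
    [0,0,0,0],
    [0,0,0,0],
    [0,0,0,0],
    [0,0,0,0],
    [0,0,0,0]
  ]
}}

```text
time: 19.93
eef_pos: [0.4253, -0.2392, 0.1292]
ee_rot: [3.141, 0.001, 0.001]
contact_force: [-3.3, 2.1, 13.4]
opening: 0.0003
```

Request:
{"method": "jog_arm", "body": {
  "deltas": [
    [0,0,-0.015,0],
    [0,0,-0.025,0],
    [0,0,-0.03,0],
    [0,0,-0.03,0],
    [0,0,-0.03,0]
  ]
}}

```text
time: 20.35
eef_pos: [0.4248, -0.2389, 0.2586]
ee_rot: [-3.141, -0.001, 0.001]
contact_force: [0.3, -0.1, 1.4]
opening: 0.0004
```

Request:
{"method": "jog_arm", "body": {
  "deltas": [
    [0,0,-0.025,0],
    [0,0,0,0],
    [0,0,0,0],
    [0,0,0,0],
    [0,0,0,0]
  ]
}}

```text
time: 20.77
eef_pos: [0.4243, -0.2387, 0.281]
ee_rot: [-3.14, -0.001, 0.005]
contact_force: [0.6, -0.1, -0.0]
opening: 0.0001
```

```bash
python3 snap.py pics/s3.png
```

```text
20.77 [ 0.4243 -0.2387  0.281 ] [ 0.6 -0.1 -0. ]
```

View pics/s3.png

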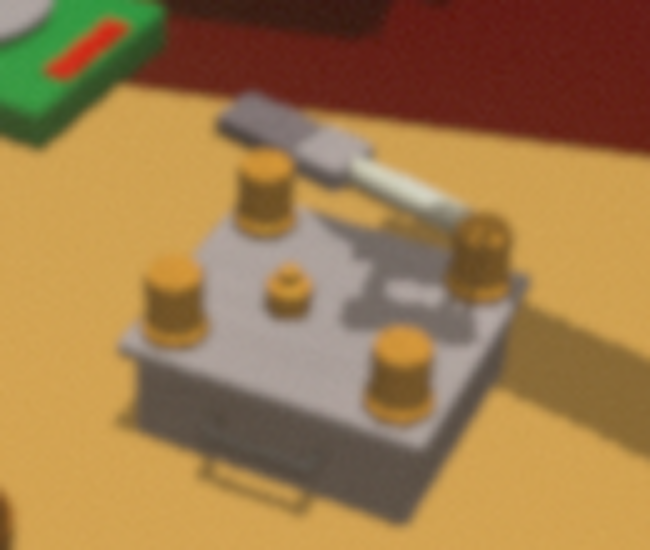

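All four caps sit on the cover, the weight is still in place and the arm is clear. Handing in.

```bash
python3 -c "
from rig import robot; print(robot.finish_job())"
```

```text
the job is handed in; nothing more can be done
None
```

All four caps on the open press are fully home, pressed in two crosswise rounds. I handed the job in at about 21 s of the 51 s allowed.

- **Order:** both rounds went A, C, B, D. Round 1 left each cap at about 125–126 mm. Round 2 took each to its hard stop.
- **Hard stop:** in round 2 the fingertip stopped at about 110 mm on every cap, with a steady 12–14 N. The highest force reported at the end of any move was 15.8 N.
- **Last look:** the side picture shows all four caps seated on the cover and the small weight undisturbed. The arm was clear above, with no contact force. I did not re-photograph the second press or the spare cap, but the arm never worked near them.
- **What disagreed:** the trained network found only cap A in each picture. I fitted the known cap rectangle to points I read off the top and side pictures instead, and the wrist picture agreed to within about 2 px.
- **First push on A:** it landed about 4 mm off centre because the sideways move fell short. It was still on the cap top, and later moves used smaller steps.

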